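# Clear and free the slide of a tool grinder

## Robot

A 6-joint arm with a two-finger parallel gripper is mounted at the origin on the work surface. World frame = base frame: x ahead of the robot, y to its left, z up, the work surface at z = 0. Lengths are in m, angles in rad, forces in N, time in s.
With the tool pointing down it reaches from about 0.275 to 0.825 m from the base axis. Payload 5.2 kg.
Tool frame: the origin (TCP) lies on the centre line of the jaws, within the pads' length; the fingertips stand 8 mm ahead of it and the grasp point (between the pads) lies 11 mm behind it; z points along the fingers, x is the direction in which the jaws open and shut, and the axes are right-handed (so a half turn about z gives the same grasp; the last joint's range is limited). The gripper opens to 93 mm and grips with 3 to 60 N. Pads are 15 mm wide; open, the fingers measure 128 mm over their backs; the gripper's body (75 mm by 188 mm) begins 65 mm behind the grasp point.
Start: joints at [-0.203, 0.259, 1.535, -0, 1.348, -0.203], TCP at [0.55, 0, 0.192] pointing down, gripper open.
Joint ranges: [-3.14, 3.14], [-0.91, 2.08], [0.19, 2.58], [-1.22, 4.36], [0.22, 2.71], [-3.12, 3.12]. Speed limits (rad/s): [2.57, 2.57, 3.14, 3.14, 3.14, 3.14].

## Interface

Orientations are given as a unit quaternion [w, x, y, z].
In Python, from rig import * gives the robot as it stands.
- The arm moves only by the shell command python3 -m jog 'ROWS' [FORCE]. ROWS is JSON, a list of rows, each an object with "xyz": the shift along the world's x, y, z in mm, a list of three; "roll": the turn about the world's z in degrees; "fingers": the finger opening in mm, from 0 to 93. In form: [{"xyz": [dx, dy, dz], "roll": roll, "fingers": fingers}, ...]. A call has 1 to 5 rows; each row shifts and turns the pose as measured when the row begins; what a row does not reach is not made up. A row lasts 1/12 s, in which the tool goes at most 41.7 mm and 7.16 degrees, less where a joint would pass 70% of its speed; a pose out of reach is approached as far as the arm can. A call with a gripper value outside its range is refused whole. The fingers move at their own pace and stop on an object; FORCE is the grip in N (left out, the last holds). Time passes only in rows, so rows that do not move let the fingers close. It gives the time, the measured TCP pose, the force and the opening at its end, in the units of the state.
- get_obs(): the state, without advancing time (a new reading comes with each control period).
- capture(name): name is "scene" or "side" or "wrist"; returns a dict with "img" (480x640x3 uint8, red, green, blue), "fx", "fy", "cx", "cy" (pixels), "dist_coeffs" ([k1, k2, p1, p2, k3] as OpenCV has them; the pictures are not rectified), "T" (4x4, takes a point from camera to world coordinates); the wrist camera has in their place "mount" (4x4, takes a point from camera to tool coordinates, whose origin is the TCP and whose axes are the tool frame's). Camera axes: x right, y down, z forward; pixel columns grow to the right and rows downward; lengths in m; the calibration is good to about 2 mm. A picture is of the moment at which its call begins: read the wrist's pose just before it. There is no depth.
- sign_off(): hands the job in, once; it reports no verdict.
Trained networks look in the newest picture that a camera, given by its name, has taken for a name from the list of things; names that differ only in an ending like _2 or _b are one class to them, and where a whole thing is asked for, a point or a joint stands for the part that bears it (a point fixed in the world has none). Each returns a list of dicts, best first, with "confidence" (0 to 1); they miss things now and then, are a little off and sometimes report something else, mostly with a low value. They report only what shows in the picture. A call takes as long as a camera call. They do not tell look-alikes from the thing itself.
- trace(query, camera): "mask" (480x640 bool, what is visible of it) and "point" ([row, column] as shares, 0 to 1, of the picture: columns of its width, rows of its height, amid what is visible of it).
- mark_of(query, camera): "point" ([row, column] as shares, 0 to 1, of the picture: columns of its width, rows of its height: a listed point, or the origin of a listed thing).
The state is a dict: "clock": time; "q": joint angles; "qvel": joint speeds; "joint_efforts": joint torques, N m; "position": TCP position; "eef_rot": TCP orientation; "force": force on the tool from outside, world axes, zero at the start; "torque": the same for the moment, N m; "width": finger opening in m.
Only numpy, scipy, OpenCV 4.12 (cv2) and the standard library are available. Lean on these libraries where they do the work, as an engineer would, in place of code of your own. Each camera call takes 0.05 s, during which the arm holds its last target.

## Task

Get the grinder's slide ready for work: first lift the green-topped height gauge up and off its hook, where it hangs in the slide's way, and stand it upright on the dark granite plate, setting it down gently. Then pull up the slide's black T-handled spring pin, turn the handle to either side until it drops into its rest notch and let go, so that the pin stays out; after that push the slide by its blue plate all the way to its end stop at the wheel, with the pin still parked out. Leave the other things on the table where they are.

Things in the scene. Friction and masses are not known exactly. Their poses are not given: they have to be found in the camera images.
- base: Fixed cream and steel slide unit, 180 x 370 mm, deck 45 mm high; origin on the table under the lane's centre line, z up. The slide runs along its +y to the wheel and motor (y = 120 to 230 mm, up to 155 mm high). Hook at y = 30 mm: post at x = 78 mm, 142 mm high; from it a level rod, 8 mm thick, runs along -x over the lane, axis 142 mm high.
- hook_tip (a point): Top of the hook's free end: at x = -24 mm, y = 30 mm of the base the rod turns up; the tip ends 158 mm above the table, 12 mm above the top of the level rod. To free the gauge lift it 15 to 24 mm (more jams the window's lower edge on the rod), then draw it 60 mm or more along the base's -x.
- gauge: Loose height gauge, 0.2 to 0.4 kg, 140 mm tall: steel foot 50 x 50 x 14 mm; stem 12 mm thick (x) with a closed window 22 mm wide (y), from 40 to 74 mm up; green post 14 x 14 mm from 84 to 140 mm up. Origin: centre of the foot's underside, z up. It hangs by the window's upper edge on the hook's rod, its x along the base's, underside 72 mm above the table.
- gauge_grip (a point): Point in the middle of the gauge's green post, 118 mm above the gauge's underside, 22 mm below its top.
- plate: Dark granite surface plate, fixed, 130 x 130 x 25 mm; origin at the centre of its underside, top 25 mm above it. The gauge stands here. It may be on the left or the right, in exchange with the collet tray.
- handle_grip (a point): Centre of the black T-bar of the spring pin, on the pin's axis: bar 52 mm long, 12 mm wide, 18 mm high, on a 14 mm stem, centred 127 mm above the table when the pin is in. At handle angle 0 the bar lies along the base's y, so it is gripped across the base's x. Free space under the bar: 25 mm down to the sleeve's rim. The point rises with the pin.
- pin (a joint): Lift of the spring pin in m: 0 = dropped in, slide locked; 0.018 = fully pulled. The spring pulls it down with 5 N when in, about 8 N when out. The handle turns only with the pin lifted above 0.014; parked in a rest notch it reads about 0.011 and is clear of its hole. Pin and handle travel with the slide.
- handle (a joint): Turn of the T-handle in rad about vertical, positive anticlockwise seen from above; 0 at the start, limits -1.25 and 1.25. Rest notches, 3 mm deep, at +1.13 and -1.13 (65 degrees): lowered there, the cross bar under the handle drops in and is held by the notch's sides, with about 0.1 rad of play.
- push_face (a point): Centre of the outer face of the slide's blue push plate, 85 mm above the table; plate 70 mm wide (x), top edge 107 mm above the table; its outer face looks along the base's -y. The slide's body is 120 mm long, and the pin's axis lies 68 mm from this face along +y.
- slide (a joint): Travel of the slide in m along the base's +y: 0 = start, locked by the pin; 0.11 = against its end stop. Friction about 3 N; it stays where it is left.
- collet_tray: Bystander, fixed: blue open tray 130 x 110 x 35 mm with collets; origin centre of underside.
- wrench: Bystander, loose: steel wrench lying flat on the table in front of the robot; leave it.
- oil_bottle: Bystander, loose: yellow bottle, 56 mm diameter, 150 mm tall, beyond the slide unit; leave it.
- jar: Bystander, loose: amber jar, 60 mm diameter, 80 mm tall, beyond the slide unit; leave it.
- spare_wheel: Bystander, loose: brown grinding wheel, 90 mm diameter, 22 mm high, lying flat to the right; leave it.
- brush: Bystander, loose: brush with a wooden handle lying flat on the table to the left; leave it.
Things that resemble listed ones, but are neither listed nor needed, are in the scene too. Of the things shaped like the gauge, the steel one is meant. Of the things that look like the plate, take the one that is farthest from the robot's base at the start.

How it is judged:
By the outcome, as a careful person would: the job done as asked, in the order asked, and still so for the second after the job is handed in, with the robot touching nothing.
It also fails if it takes over 64 s, if anything falls off the work surface, if the arm or the gripper's body presses on something with over 40 N, if the wrist force passes 120 N, or if a joint passes its speed limit or range.

## Working session

There is one attempt and no reset: what is moved stays moved. The work goes in short steps, Python scripts to look and compute and a shell command to move; the robot and the scene stay as the last step left them, time stands still between calls to the robot, and variables do not carry over. Pictures are saved under pics/ and viewed, and the job is handed in when it is done.

```bash
ls; mkdir -p pics; cat > h.py <<'E'
from rig import *
import numpy as np, cv2
def snap(n,f):
    c=capture(n); cv2.imwrite('pics/'+f,c['img'][:,:,::-1]); return c
E
python3 - <<'E'
from h import *
import json
o=get_obs(); print(o['clock'],o['position'],o['eef_rot'],o['width'],o['force'])
for n in ['scene','side','wrist']:
    c=snap(n,n+'0.png')
    print(n,[round(c[k],1) for k in('fx','fy','cx','cy')],c['dist_coeffs'],np.round(c.get('T',c.get('mount')),4).tolist())
    for q in ['base','hook_tip','gauge','gauge_grip','plate','handle_grip','push_face','collet_tray']:
        r=mark_of(q,n); print(q,[(np.round([d['point'][1]*640,d['point'][0]*480]).tolist(),round(d['confidence'],2)) for d in r])
E
```

```text
pics
0.0 [5.49413060e-01 1.43815501e-04 1.91132890e-01] [-1.83674001e-04  9.99999595e-01 -1.32205645e-05 -8.80539266e-04] 0.09299781108466545 [ 0.51626407  0.38469673 -0.91962285]
scene [532.7, 532.7, 324.8, 238.4] [-0.10227765  0.          0.          0.          0.        ] [[0.5521, 0.4533, -0.6998, 1.438], [0.8338, -0.3032, 0.4614, -0.5655], [-0.0031, -0.8382, -0.5453, 0.8479], [0.0, 0.0, 0.0, 1.0]]
base [([324.0, 296.0], 0.9)]
hook_tip [([327.0, 238.0], 0.88)]
gauge [([333.0, 271.0], 0.86), ([326.0, 252.0], 0.64), ([333.0, 228.0], 0.61)]
gauge_grip [([334.0, 230.0], 0.91), ([318.0, 216.0], 0.84)]
plate [([176.0, 323.0], 0.87), ([161.0, 278.0], 0.64)]
handle_grip [([296.0, 271.0], 0.66)]
push_face [([275.0, 295.0], 0.79)]
collet_tray [([389.0, 233.0], 0.75)]
side [512.1, 512.1, 318.6, 236.4] [-0.0288136  0.         0.         0.         0.       ] [[0.7392, -0.4414, 0.5087, -0.0899], [-0.6732, -0.5065, 0.5387, -0.6569], [0.0198, -0.7407, -0.6716, 0.9844], [0.0, 0.0, 0.0, 1.0]]
base [([332.0, 275.0], 0.67), ([319.0, 252.0], 0.41)]
hook_tip [([313.0, 230.0], 0.92), ([374.0, 226.0],
[... 198 characters left out ...]
1), ([396.0, 389.0], 0.86)]
handle_grip [([361.0, 255.0], 0.69)]
push_face [([384.0, 274.0], 0.68)]
collet_tray [([215.0, 237.0], 0.71), ([404.0, 246.0], 0.59)]
wrist [352.7, 352.7, 313.6, 246.4] [-0.05076421  0.          0.          0.          0.        ] [[1.0, 0.0008, -0.0011, 0.0001], [-0.0005, 0.959, 0.2835, -0.079], [0.0013, -0.2835, 0.959, -0.192], [0.0, 0.0, 0.0, 1.0]]
base [([342.0, 217.0], 0.8)]
hook_tip [([310.0, 227.0], 0.77)]
gauge [([337.0, 201.0], 0.97), ([166.0, 114.0], 0.71)]
gauge_grip [([100.0, 101.0], 0.82), ([344.0, 237.0], 0.64)]
plate [([242.0, 450.0], 0.72), ([547.0, 173.0], 0.22)]
handle_grip [([361.0, 346.0], 0.96)]
push_face [([345.0, 235.0], 0.64)]
collet_tray []
```

View pics/scene0.png

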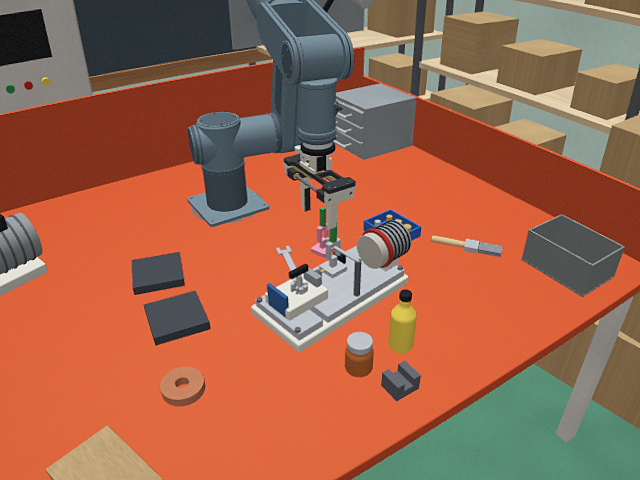

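View pics/side0.png

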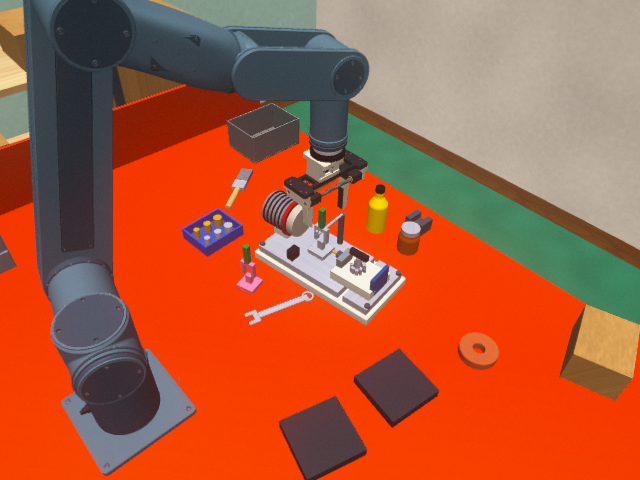

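View pics/wrist0.png

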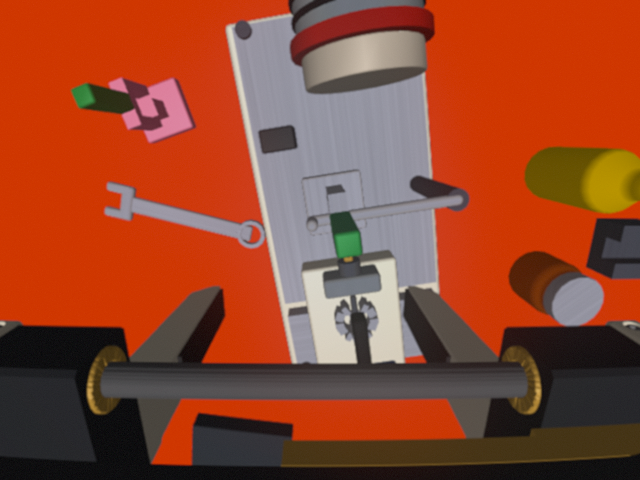

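```bash
cat >> h.py <<'E'
from scipy.spatial.transform import Rotation as R
def camT(n,c,o=None):
    if n!='wrist': return np.array(c['T'])
    q=o['eef_rot']; T=np.eye(4); T[:3,:3]=R.from_quat([q[1],q[2],q[3],q[0]]).as_matrix(); T[:3,3]=o['position']
    return T@np.array(c['mount'])
def K(c): return np.array([[c['fx'],0,c['cx']],[0,c['fy'],c['cy']],[0,0,1.]])
def ray(c,T,px):
    u=cv2.undistortPoints(np.array([[px]],float),K(c),np.array(c['dist_coeffs']))[0,0]
    d=T[:3,:3]@np.array([u[0],u[1],1]); return T[:3,3],d
def atz(c,T,px,z):
    p,d=ray(c,T,px); return p+d*(z-p[2])/d[2]
def proj(c,T,P):
    Ti=np.linalg.inv(T); P=np.atleast_2d(P).astype(float)
    return cv2.projectPoints(P,cv2.Rodrigues(Ti[:3,:3])[0],Ti[:3,3],K(c),np.array(c['dist_coeffs']))[0][:,0]
E
python3 - <<'E'
from h import *
Z={'base':0,'hook_tip':.158,'gauge':.072,'gauge_grip':.19,'plate':0,'handle_grip':.127,'push_face':.085,'collet_tray':0,'jar':0,'oil_bottle':0}
for n in ['scene','side','wrist']:
    o=get_obs(); c=capture(n); T=camT(n,c,o)
    for q in Z:
        for d in mark_of(q,n):
            px=[d['point'][1]*640,d['point'][0]*480]
            print(n,q,round(d['confidence'],2),np.round(px),np.round(atz(c,T,px,Z[q])*1000,1))
    for d in trace('plate',n):
        m=d['mask'].astype(np.uint8); cs,_=cv2.findContours(m,0,2); k=max(cs,key=cv2.contourArea)
        print('mask',d['confidence'],m.sum(),[ (np.round(p).tolist(),np.round(atz(c,T,p,.025)[:2]*1000).tolist()) for p in cv2.approxPolyDP(k,6,True)[:,0].astype(float)])
E
```

```text
scene base 0.91 [325. 297.] [572.7   4.6   0. ]
scene hook_tip 0.65 [327. 240.] [560.8  19.8 158. ]
scene gauge 0.95 [322. 254.] [498.1  45.9  72. ]
scene gauge 0.55 [336. 271.] [579.7  32.1  72. ]
scene gauge_grip 0.64 [337. 227.] [569.2  40.7 190. ]
scene gauge_grip 0.64 [323. 215.] [504.6  44.3 190. ]
scene gauge_grip 0.55 [178. 322.] [ 678.  -389.6  190. ]
scene plate 0.8 [158. 275.] [ 251.3 -318.1    0. ]
scene handle_grip 0.6 [295. 270.] [586.4 -84.5 127. ]
scene push_face 0.61 [273. 295.] [ 591.  -148.4   85. ]
scene push_face 0.53 [464. 246.] [689.3 359.1  85. ]
scene collet_tray 0.83 [388. 232.] [424.1 330.2   0. ]
scene jar 0.93 [356. 367.] [806.3 -71.5  -0. ]
scene oil_bottle 0.69 [398. 343.] [801.6  51.4  -0. ]
scene oil_bottle 0.49 [334. 271.] [496.   83.1  -0. ]
mask 0.93 1760 [([179.0, 253.0], [221.0, -242.0]), ([132.0, 260.0], [181.0, -362.0]), ([133.0, 293.0], [325.0, -403.0]), ([183.0, 285.0], [363.0, -285.0])]
mask 0.56 2412 [([194.0, 290.0], [397.0, -269.0]), ([144.0, 304.0], [381.0, -392.0]), ([155.0, 343.0], [526.0, -414.0]), ([209.0, 328.0], [547.0, -293.0])]
s
[... 1291 characters left out ...]
3 158. ]
wrist gauge 0.71 [165. 110.] [424.8 106.6  72. ]
wrist gauge 0.62 [334. 201.] [567.6  29.3  72. ]
wrist gauge_grip 0.95 [105. 100.] [440.5 101.8 190. ]
wrist gauge_grip 0.69 [343. 235.] [566.8  28.7 190. ]
wrist plate 0.9 [239. 452.] [ 444.9 -336.7    0. ]
wrist handle_grip 0.91 [360. 344.] [588.5 -81.1 127. ]
wrist jar 0.76 [529. 272.] [804.9 -65.4   0. ]
wrist oil_bottle 0.8 [549. 172.] [807.4  50.5   0. ]
wrist oil_bottle 0.61 [334. 200.] [571.4  18.    0. ]
mask 0.69 4553 [([197.0, 414.0], [403.0, -248.0]), ([194.0, 465.0], [389.0, -334.0]), ([280.0, 465.0], [505.0, -331.0]), ([283.0, 441.0], [510.0, -290.0]), ([291.0, 440.0], [521.0, -288.0]), ([292.0, 424.0], [522.0, -262.0])]
```

```bash
cat > tri.py <<'E'
from h import *
from scipy.optimize import least_squares
obs={'hook_tip':{'scene':[327,239],'side':[313,231],'wrist':[312,227]},
'handle_grip':{'scene':[295.5,270.5],'side':[362,254.5],'wrist':[360.5,345]},
'gauge_grip':{'scene':[335.5,228.5],'side':[324,213.5],'wrist':[343.5,236]},
'push_face':{'scene':[274,295],'side':[384,276]},'base':{'scene':[324.5,296.5],'side':[330,275],'wrist':[339,217]}}
o=get_obs();print(o['clock'])
C={};T={}
for n in ['scene','side','wrist']:
    o=get_obs(); C[n]=capture(n);T[n]=camT(n,C[n],o)
for k,v in obs.items():
    f=lambda p:np.concatenate([proj(C[n],T[n],p)[0]-v[n] for n in v])
    r=least_squares(f,[.57,0,.1]); print(k,np.round(r.x*1000,1),np.round(r.fun,1))
loc={'hook_tip':lambda p:[-.024,.030,.158],'handle_grip':lambda p:[0,p,.127],'push_face':lambda p:[0,p-.068,.085],'base':lambda p:[0,0,0]}
def W(x,k):
    c,s=np.cos(x[2]),np.sin(x[2]); l=loc[k](x[3]); return np.array([x[0]+c*l[0]-s*l[1],x[1]+s*l[0]+c*l[1],l[2]])
f=lambda x:np.concatenate([proj(C[n],T[n],W(x,k))[0]-obs[k][n] for k in loc for n in obs[k]])
r=least_squares(f,[.575,0,.15,-.086],loss='soft_l1'); print(r.x,np.degrees(r.x[2])); print(np.round(f(r.x),1))
img=C['wrist']['img'][:,:,::-1].copy()
x=r.x;c,s=np.cos(x[2]),np.sin(x[2])
def L(l): return np.array([x[0]+c*l[0]-s*l[1],x[1]+s*l[0]+c*l[1],l[2]])
for seg in [((-.024,.03,.142),(.078,.03,.142)),((.078,.03,.142),(.078,.03,.045)),((-.09,-.185,0),(-.09,.185,0)),((.09,-.185,0),(.09,.185,0)),((-.09,.185,0),(.09,.185,0)),((0,x[3]-.026,.127),(0,x[3]+.026,.127))]:
    p=proj(C['wrist'],T['wrist'],[L(seg[0]),L(seg[1])]); cv2.line(img,*[tuple(int(a) for a in q) for q in p],(255,255,0),1)
cv2.imwrite('pics/ov.png',img)
E
python3 tri.py
```

```text
3.15
hook_tip [548.4  25.2 154.2] [-0.7 -1.   4.   0.3 -0.5 -0.9]
handle_grip [589.4 -83.7 126.1] [ 0.9  0.5 -2.2  0.8  0.4  0.7]
gauge_grip [567.2  29.  193.4] [-3.4 -1.4 -2.   1.5  1.1 -0.4]
push_face [ 604.8 -152.2   97.5] [ 0. -0.  0.  0.]
base [5.771e+02 2.000e-01 3.100e+00] [-0.1  0.7  0.4 -0.9 -0.4 -0. ]
[ 5.76926900e-01 -3.64423810e-04  1.50186110e-01 -8.34402387e-02] 8.605030218424037
[-0.5 -2.3  4.  -1.  -0.1 -0.3  1.2  0.1 -2.4  0.4  0.6  0.4  0.   2.8
 -2.6  4.2 -0.3  1.7  0.4  0.  -0.8 -0.1]
```

View pics/ov.png

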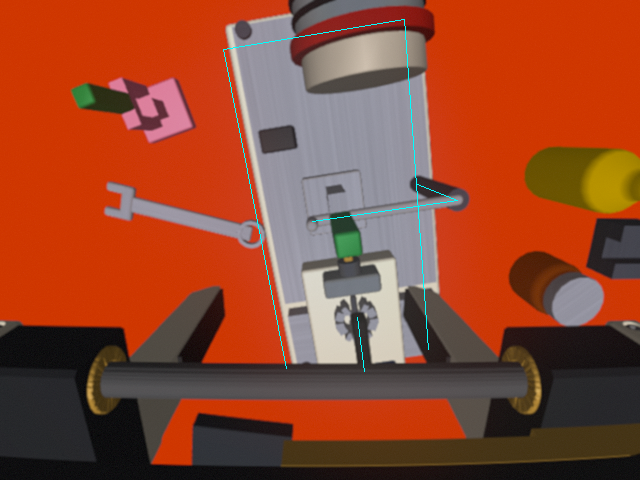

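```bash
python3 -m jog '[{"xyz":[0,0,0],"roll":4.3,"fingers":93},{"xyz":[0,0,0],"roll":4.3,"fingers":93},{"xyz":[18,10,0],"roll":0,"fingers":93},{"xyz":[0,19,-6],"roll":0,"fingers":70},{"xyz":[0,0,-6],"roll":0,"fingers":60}]' 25
python3 - <<'E'
from h import *
o=get_obs();c=snap('wrist','w1.png');T=camT('wrist',c,o)
print(o['position'],o['eef_rot'],o['force'],o['width'])
for q,z in [('gauge_grip',.19),('hook_tip',.158)]:
    for d in mark_of(q,'wrist'):
        px=[d['point'][1]*640,d['point'][0]*480]; print(q,d['confidence'],px,np.round(atz(c,T,px,z)*1000,1))
E
```

```text
clock: 3.72
position: [0.5694, 0.0288, 0.1812]
eef_rot: [0.0, 0.997, 0.078, 0.001]
force: [-0.7, -0.1, -0.1]
width: 0.0838
[0.56938911 0.02880933 0.18119971] [3.61535361e-04 9.96983518e-01 7.76001636e-02 1.39630437e-03] [-0.65368834 -0.0744058  -0.13837527] 0.08379440642708266
gauge_grip 0.84 [85.37599999999999, 101.808] [441.8 109.8 190. ]
gauge_grip 0.63 [308.224, 290.88] [566.4  27.1 190. ]
hook_tip 0.7 [283.328, 267.504] [549.7  26.9 158. ]
hook_tip 0.41 [312.896, 235.2] [565.3  51.2 158. ]
```

View pics/w1.png

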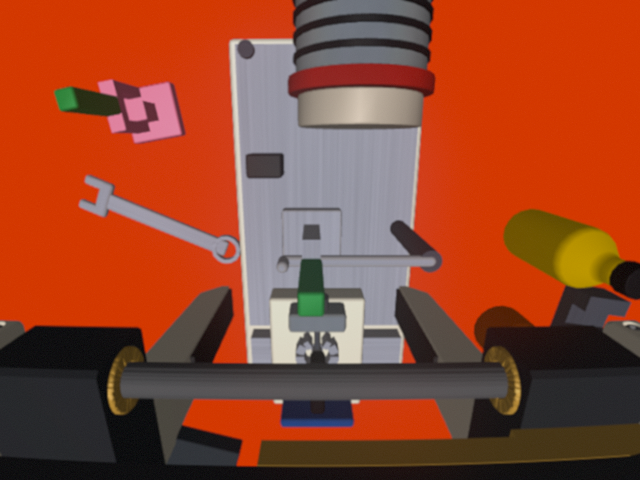

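```bash
python3 -m jog '[{"xyz":[-3,0,-2],"roll":0,"fingers":40},{"xyz":[0,0,0],"roll":0,"fingers":10},{"xyz":[0,0,0],"roll":0,"fingers":10},{"xyz":[0,0,0],"roll":0,"fingers":10},{"xyz":[0,0,0],"roll":0,"fingers":10}]' 25;python3 -m jog '[{"xyz":[0,0,0],"roll":0,"fingers":10},{"xyz":[0,0,0],"roll":0,"fingers":10}]'
```

```text
clock: 4.28
position: [0.5653, 0.0238, 0.1795]
eef_rot: [0.002, 0.997, 0.076, 0.001]
force: [-0.1, -0.4, -0.7]
width: 0.0388
clock: 4.45
position: [0.5654, 0.0234, 0.1799]
eef_rot: [0.002, 0.997, 0.076, 0.001]
force: [-0.2, 0.0, -0.8]
width: 0.0256
```

```bash
python3 -m jog '[{"xyz":[0,4,0],"roll":0,"fingers":28},{"xyz":[0,0,0],"roll":0,"fingers":28}]'; python3 -c "
from h import *
o=get_obs();print(o['position'],o['width']);c=snap('wrist','w2.png');T=camT('wrist',c,o)
for d in mark_of('gauge_grip','wrist'):
    px=[d['point'][1]*640,d['point'][0]*480]; print(d['confidence'],px,np.round(atz(c,T,px,.19)*1000,1))
"
```

```text
clock: 4.62
position: [0.5655, 0.0274, 0.1801]
eef_rot: [0.002, 0.997, 0.075, 0.002]
force: [-0.2, -0.1, 0.3]
width: 0.0284
[0.565516   0.02740699 0.18012   ] 0.028394038382438563
0.91 [91.39200000000001, 102.816] [442.2 108.9 190. ]
0.65 [316.992, 287.08799999999997] [567.   29.2 190. ]
```

```bash
python3 -m jog '[{"xyz":[1,1,0],"roll":0,"fingers":8},{"xyz":[0,0,0],"roll":0,"fingers":8},{"xyz":[0,0,0],"roll":0,"fingers":8},{"xyz":[0,0,0],"roll":0,"fingers":8}]' 25
```

```text
clock: 5.05
position: [0.5669, 0.0284, 0.18]
eef_rot: [0.002, 0.997, 0.076, 0.002]
force: [0.2, -0.0, -0.4]
width: 0.0136
```

View pics/w2.png

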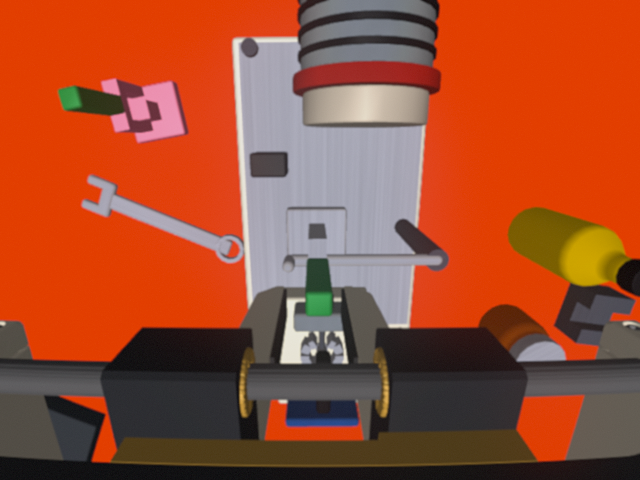

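```bash
python3 -m jog '[{"xyz":[0,0,7],"roll":0,"fingers":8},{"xyz":[0,0,7],"roll":0,"fingers":8},{"xyz":[0,0,5],"roll":0,"fingers":8}]' 35; python3 -m jog '[{"xyz":[0,0,0],"roll":0,"fingers":8}]'; python3 -c "
from h import *
snap('side','s2.png');snap('wrist','w3.png')"; cd pics; python3 -c "
import cv2
a=cv2.imread('s2.png');cv2.imwrite('s2c.png',cv2.resize(a[150:330,220:440],None,fx=3,fy=3))"
```

```text
clock: 5.3
position: [0.5647, 0.0287, 0.1976]
eef_rot: [0.001, 0.997, 0.076, -0.002]
force: [-0.5, 0.2, -2.8]
width: 0.0131
clock: 5.38
position: [0.5652, 0.0285, 0.1988]
eef_rot: [0.002, 0.997, 0.076, -0.001]
force: [-0.0, -0.4, -2.5]
width: 0.0132
```

View pics/s2c.png

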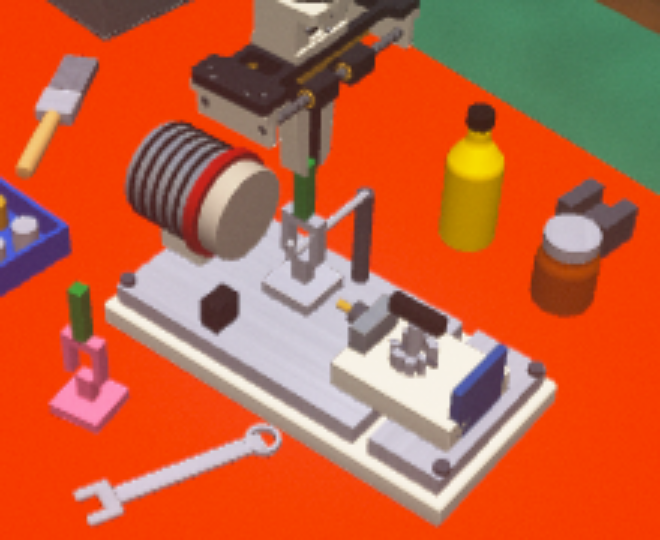

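```bash
python3 -m jog '[{"xyz":[-15,-2,0],"roll":0,"fingers":8},{"xyz":[-15,-2.3,0],"roll":0,"fingers":8},{"xyz":[-15,-2.3,0],"roll":0,"fingers":8}]'; python3 -m jog '[{"xyz":[-15,-2.3,0],"roll":0,"fingers":8},{"xyz":[-15,-2.3,0],"roll":0,"fingers":8}]'
```

```text
clock: 5.73
position: [0.5209, 0.0219, 0.1967]
eef_rot: [0.001, 0.997, 0.076, -0.001]
force: [-0.3, 0.6, -3.0]
width: 0.0132
clock: 5.9
position: [0.489, 0.0173, 0.1958]
eef_rot: [0.001, 0.997, 0.076, -0.002]
force: [0.7, -0.1, -3.2]
width: 0.0135
```

```bash
python3 -m jog '[{"xyz":[-20,-15,4],"roll":0,"fingers":8},{"xyz":[-10,-35,2],"roll":0,"fingers":8},{"xyz":[-5,-38,2],"roll":0,"fingers":8},{"xyz":[0,-38,2],"roll":0,"fingers":8},{"xyz":[0,-38,2],"roll":0,"fingers":8}]';  python3 -m jog '[{"xyz":[0,-38,2],"roll":0,"fingers":8},{"xyz":[0,-38,2],"roll":0,"fingers":8},{"xyz":[0,-38,2],"roll":0,"fingers":8},{"xyz":[0,-30,0],"roll":0,"fingers":8},{"xyz":[0,-15,0],"roll":0,"fingers":8}]'; python3 -c "
from h import *
o=get_obs();snap('side','s3.png');c=snap('wrist','w4.png');T=camT('wrist',c,o)
for d in mark_of('plate','wrist'):
    px=[d['point'][1]*640,d['point'][0]*480]; print(d['confidence'],px,np.round(atz(c,T,px,.0)*1000,1))
for d in trace('plate','wrist'):
        m=d['mask'].astype(np.uint8); cs,_=cv2.findContours(m,0,2); k=max(cs,key=cv2.contourArea)
        print('mask',d['confidence'],m.sum(),[ (np.round(p).tolist(),np.round(atz(c,T,p,.025)[:2]*1000).tolist()) for p in cv2.approxPolyDP(k,6,True)[:,0].astype(float)])
"
```

```text
clock: 6.32
position: [0.4461, -0.1428, 0.2071]
eef_rot: [-0.002, 0.997, 0.082, -0.003]
force: [0.4, 0.1, -4.0]
width: 0.0133
clock: 6.73
position: [0.443, -0.3138, 0.2134]
eef_rot: [-0.0, 0.997, 0.08, -0.003]
force: [0.3, -0.3, -3.4]
width: 0.0133
0.74 [148.416, 191.808] [ 247.3 -319.9    0. ]
mask 0.55 14409 [([106.0, 112.0], [210.0, -238.0]), ([76.0, 220.0], [176.0, -360.0]), ([179.0, 266.0], [297.0, -395.0]), ([223.0, 163.0], [337.0, -271.0])]
```

View pics/w4.png

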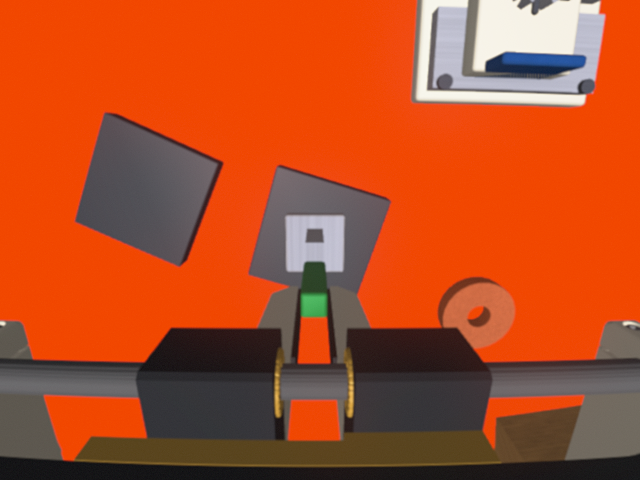

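View pics/s3.png

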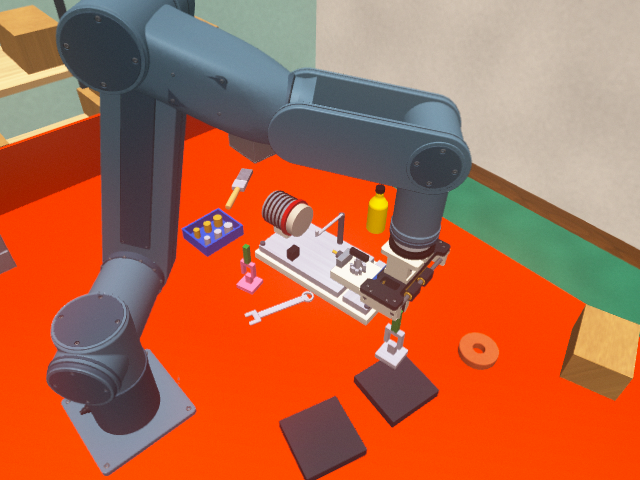

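```bash
python3 -c "
from h import *
o=get_obs();print(o['position'],o['force'],R.from_quat(np.roll(o['eef_rot'],-1)).as_matrix()[:,2]);c=capture('wrist');T=camT('wrist',c,o)
for p in [(279,166),(389,201),(250,272)]: print(np.round(atz(c,T,p,.025)*1000))
"
```

```text
[ 0.44319445 -0.30882437  0.21309349] [-0.03563596  1.95447373 -3.34638599] [-0.00725563  0.0039722  -0.99996579]
[ 396. -260.   25.]
[ 519. -277.   25.]
[ 380. -383.   25.]
```

```bash
python3 -m jog '[{"xyz":[8,-13,-10],"roll":0,"fingers":8},{"xyz":[0,-13,-20],"roll":0,"fingers":8},{"xyz":[0,0,-20],"roll":0,"fingers":8},{"xyz":[0,0,-15],"roll":0,"fingers":8},{"xyz":[0,0,0],"roll":0,"fingers":8}]'
```

```text
clock: 7.4
position: [0.4542, -0.3262, 0.1488]
eef_rot: [-0.002, 0.996, 0.087, -0.002]
force: [-1.6, 0.3, -4.1]
width: 0.0132
```

```bash
python3 -m jog '[{"xyz":[-3,-7,-5],"roll":0,"fingers":8},{"xyz":[0,0,-4],"roll":0,"fingers":8},{"xyz":[0,0,-2],"roll":0,"fingers":8}]';python3 -m jog '[{"xyz":[0,0,-2],"roll":0,"fingers":8}]'; python3 -c "
from h import *
snap('side','s4.png')
import cv2
a=cv2.imread('pics/s4.png');cv2.imwrite('pics/s4c.png',cv2.resize(a[290:430,320:470],None,fx=4,fy=4))"
```

```text
clock: 7.65
position: [0.4524, -0.3306, 0.139]
eef_rot: [-0.001, 0.996, 0.089, -0.001]
force: [0.7, 1.3, -2.9]
width: 0.0129
clock: 7.73
position: [0.4526, -0.3305, 0.1375]
eef_rot: [-0.001, 0.996, 0.089, -0.001]
force: [0.7, -0.1, -3.3]
width: 0.0132
```

View pics/s4c.png

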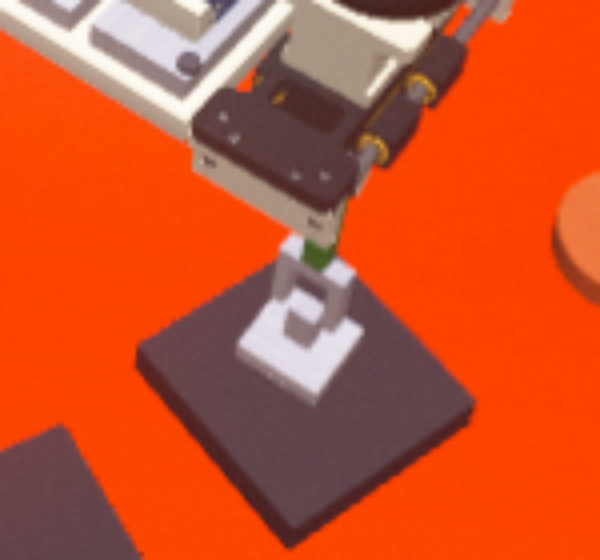

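```bash
python3 -m jog '[{"xyz":[-4,-10,0],"roll":0,"fingers":8},{"xyz":[0,0,-1.5],"roll":0,"fingers":8},{"xyz":[0,0,-1.5],"roll":0,"fingers":8}]';python3 -m jog '[{"xyz":[0,0,-1.5],"roll":0,"fingers":8}]'
```

```text
clock: 8.03
position: [0.4491, -0.3423, 0.1359]
eef_rot: [0.0, 0.996, 0.09, 0.0]
force: [-0.4, -0.1, -2.6]
width: 0.013
clock: 8.12
position: [0.449, -0.3427, 0.1345]
eef_rot: [0.0, 0.996, 0.089, 0.0]
force: [-0.7, -1.1, -2.8]
width: 0.0135
```

```bash
python3 -m jog '[{"xyz":[0,0,-1.5],"roll":0,"fingers":8}]';python3 -m jog '[{"xyz":[0,0,-1.5],"roll":0,"fingers":8}]';python3 -m jog '[{"xyz":[0,0,-1],"roll":0,"fingers":8}]'
```

```text
clock: 8.2
position: [0.4493, -0.3434, 0.1334]
eef_rot: [0.001, 0.996, 0.089, 0.001]
force: [0.9, -0.6, 5.1]
width: 0.0131
clock: 8.28
position: [0.4504, -0.3445, 0.1332]
eef_rot: [0.002, 0.996, 0.089, 0.002]
force: [1.3, 1.4, 9.6]
width: 0.0131
clock: 8.37
position: [0.451, -0.345, 0.1333]
eef_rot: [0.003, 0.996, 0.089, 0.003]
force: [-0.2, 0.5, 3.0]
width: 0.0129
```

Contact (at the expected height). Release with no motion, then look.

```bash
python3 -m jog '[{"xyz":[0,0,0],"roll":0,"fingers":30},{"xyz":[0,0,0],"roll":0,"fingers":50},{"xyz":[0,0,0],"roll":0,"fingers":60}]'; python3 -c "
from h import *
snap('side','s5.png');snap('wrist','w5.png')
import cv2
a=cv2.imread('pics/s5.png');cv2.imwrite('pics/s5c.png',cv2.resize(a[290:430,320:470],None,fx=4,fy=4))"
```

```text
clock: 8.62
position: [0.4515, -0.3453, 0.1341]
eef_rot: [0.004, 0.996, 0.089, 0.003]
force: [0.7, 0.0, -0.5]
width: 0.0286
```

View pics/s5c.png

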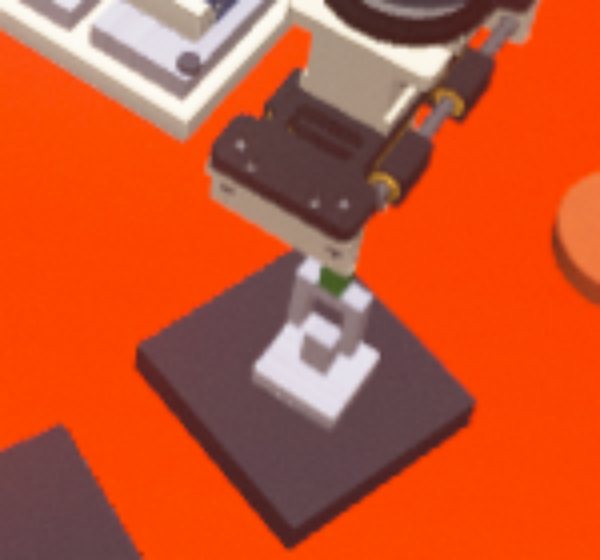

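View pics/w5.png

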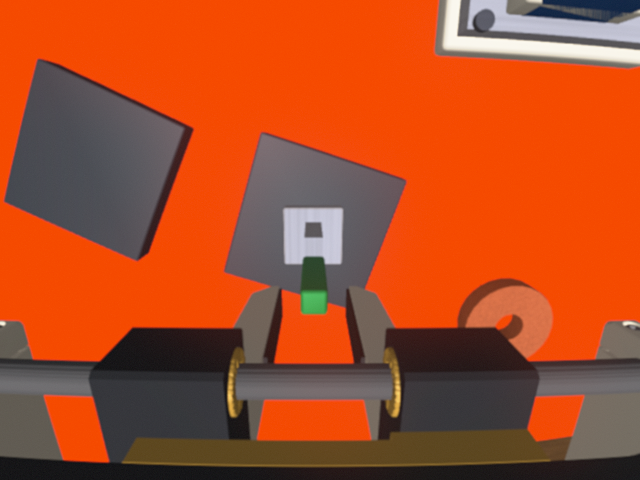

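```bash
python3 -m jog '[{"xyz":[0,0,3],"roll":0,"fingers":60},{"xyz":[0,0,20],"roll":0,"fingers":60},{"xyz":[0,0,25],"roll":0,"fingers":60},{"xyz":[0,0,25],"roll":0,"fingers":60},{"xyz":[10,20,0],"roll":0,"fingers":60}]'; python3 -m jog '[{"xyz":[22,41,0],"roll":-1,"fingers":60},{"xyz":[22,41,0],"roll":0,"fingers":60},{"xyz":[22,41,0],"roll":0,"fingers":60},{"xyz":[22,41,0],"roll":0,"fingers":60},{"xyz":[20,35,0],"roll":0,"fingers":60}]'; python3 -c "
from h import *
o=get_obs();print(o['position'],o['q']);snap('side','s6.png')"
```

```text
clock: 9.13
position: [0.4587, -0.326, 0.2076]
eef_rot: [0.002, 0.996, 0.087, 0.001]
force: [0.6, -0.8, 0.6]
width: 0.0597
clock: 9.55
position: [0.5614, -0.1389, 0.211]
eef_rot: [0.005, 0.997, 0.072, 0.003]
force: [1.2, -0.6, 0.5]
width: 0.0599
[ 0.56136875 -0.13888263  0.21104106] [-0.4312876   0.29216867  1.44251072 -0.00590688  1.39744592 -0.57481106]
```

View pics/s6.png

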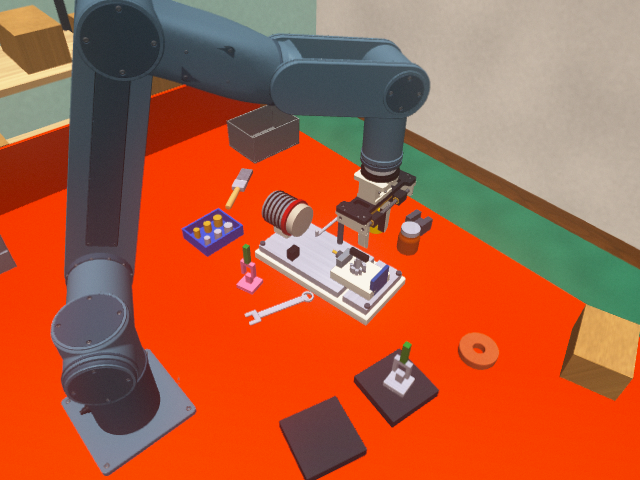

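```bash
python3 -m jog '[{"xyz":[14,28,-10],"roll":0,"fingers":60},{"xyz":[13,28,-10],"roll":0,"fingers":60},{"xyz":[0,0,-20],"roll":0,"fingers":60},{"xyz":[0,0,0],"roll":0,"fingers":60}]'; python3 -c "
from h import *
o=get_obs();print(o['position'],R.from_quat(np.roll(o['eef_rot'],-1)).as_matrix().round(4).tolist());c=snap('wrist','w6.png');T=camT('wrist',c,o)
for d in mark_of('handle_grip','wrist'):
    px=[d['point'][1]*640,d['point'][0]*480]; print(d['confidence'],px,np.round(atz(c,T,px,.127)*1000,1))
"
```

```text
clock: 9.93
position: [0.5947, -0.0692, 0.1718]
eef_rot: [0.003, 0.997, 0.078, 0.006]
force: [-1.2, -0.7, -1.0]
width: 0.0602
[ 0.59465313 -0.06921138  0.17179803] [[0.9876, 0.1562, 0.0128], [0.1562, -0.9877, -0.0053], [0.0118, 0.0073, -0.9999]]
0.58 [303.488, 271.104] [589.3 -79.8 127. ]
```

View pics/w6.png

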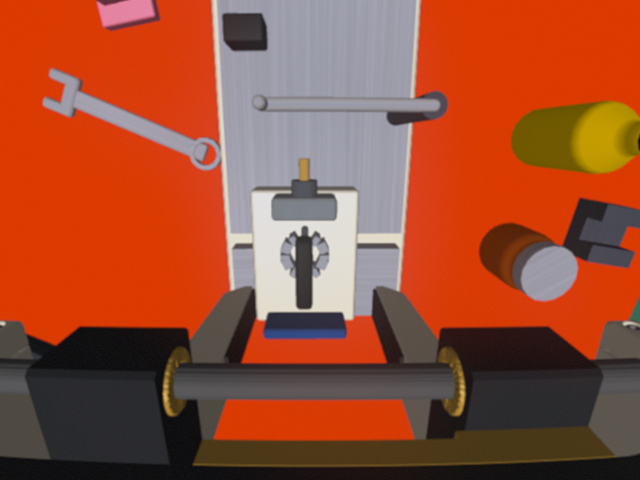

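```bash
python3 -m jog '[{"xyz":[-5.5,-13,0],"roll":-0.3,"fingers":50},{"xyz":[0,0,-15],"roll":0,"fingers":45},{"xyz":[0,0,0],"roll":0,"fingers":45}]'; python3 -c "
from h import *
o=get_obs();print(o['position']);c=snap('wrist','w7.png');T=camT('wrist',c,o)
for d in mark_of('handle_grip','wrist'):
    px=[d['point'][1]*640,d['point'][0]*480]; print(d['confidence'],px,np.round(atz(c,T,px,.127)*1000,1))
"
```

```text
clock: 10.28
position: [0.5911, -0.089, 0.1642]
eef_rot: [0.006, 0.997, 0.074, 0.011]
force: [-0.7, -0.6, -0.5]
width: 0.0467
[ 0.59110967 -0.08897423  0.164159  ]
0.85 [315.392, 250.89600000000002] [591.7 -81.1 127. ]
```

View pics/w7.png

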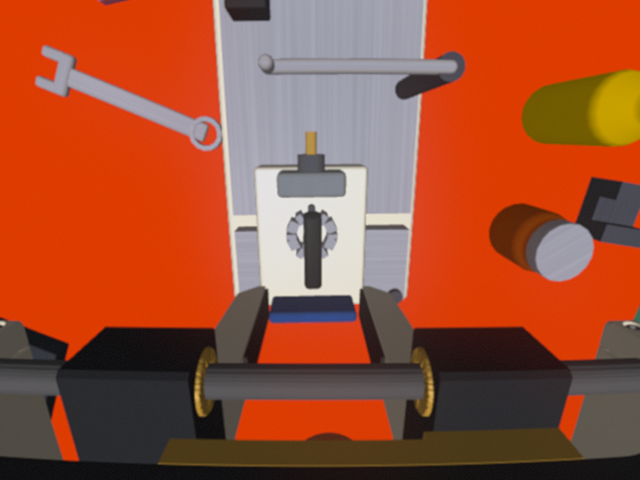

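```bash
python3 -m jog '[{"xyz":[0,6.5,-10],"roll":0,"fingers":45},{"xyz":[0,0,-12],"roll":0,"fingers":45},{"xyz":[0,0,-12],"roll":0,"fingers":45},{"xyz":[0,0,-10],"roll":0,"fingers":45},{"xyz":[0,0,0],"roll":0,"fingers":40}]'
```

```text
clock: 10.8
position: [0.5946, -0.0858, 0.1255]
eef_rot: [0.009, 0.997, 0.071, 0.017]
force: [-0.1, 0.3, -0.2]
width: 0.0421
```

```bash
python3 -m jog '[{"xyz":[-4,4,-9],"roll":0,"fingers":40},{"xyz":[0,0,0],"roll":0,"fingers":40}]'; python3 -c "
from h import *
o=get_obs();print(o['position'],R.from_quat(np.roll(o['eef_rot'],-1)).as_matrix()[:,2]);c=snap('wrist','w8.png');T=camT('wrist',c,o);snap('side','s8.png')
for d in mark_of('handle_grip','wrist'):
    px=[d['point'][1]*640,d['point'][0]*480]; print(d['confidence'],px,np.round(atz(c,T,px,.127)*1000,1))
"
```

```text
clock: 10.97
position: [0.5904, -0.0818, 0.1164]
eef_rot: [0.009, 0.997, 0.071, 0.017]
force: [-1.2, 0.5, -0.9]
width: 0.0402
[ 0.59044814 -0.0818272   0.1163579 ] [ 0.03510933 -0.01458946 -0.99927698]
0.98 [312.512, 286.416] [589.  -79.5 127. ]
```

View pics/w8.png

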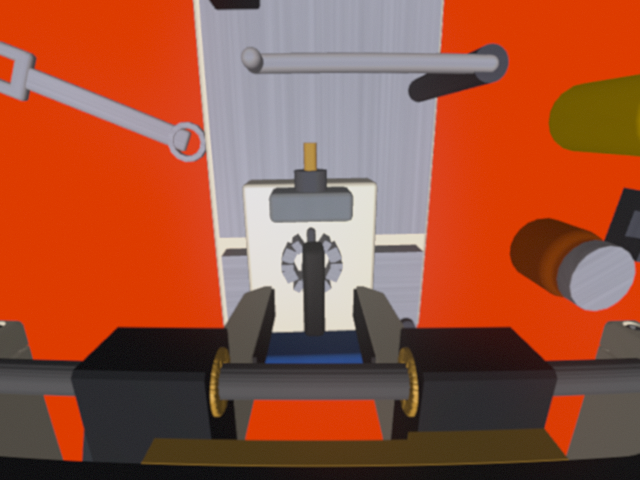

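```bash
python3 -m jog '[{"xyz":[0,0,0],"roll":0,"fingers":5},{"xyz":[0,0,0],"roll":0,"fingers":5},{"xyz":[0,0,0],"roll":0,"fingers":5},{"xyz":[0,0,0],"roll":0,"fingers":5},{"xyz":[0,0,0],"roll":0,"fingers":5}]' 45
```

```text
clock: 11.53
position: [0.5951, -0.084, 0.1217]
eef_rot: [0.011, 0.997, 0.071, 0.022]
force: [-0.7, -0.0, -0.6]
width: 0.011
```

```bash
python3 -m jog '[{"xyz":[0,0,6],"roll":0,"fingers":5},{"xyz":[0,0,6],"roll":0,"fingers":5}]'; python3 -m jog '[{"xyz":[0,0,5],"roll":0,"fingers":5}]'
```

```text
clock: 11.7
position: [0.5943, -0.0838, 0.1333]
eef_rot: [0.01, 0.997, 0.071, 0.021]
force: [0.6, -0.2, 0.1]
width: 0.0052
clock: 11.78
position: [0.5944, -0.0839, 0.1391]
eef_rot: [0.01, 0.997, 0.071, 0.021]
force: [0.2, -0.3, -0.6]
width: 0.0051
```

```bash
python3 -c "
from h import *
o=get_obs();print(o['position'],o['force'],o['width']);c=snap('wrist','w9.png');T=camT('wrist',c,o);snap('side','s9.png')
a=cv2.imread('pics/s9.png');cv2.imwrite('pics/s9c.png',cv2.resize(a[180:320,280:430],None,fx=4,fy=4))
"
```

```text
[ 0.59443812 -0.08389167  0.13910587] [ 0.24323086 -0.28352537 -0.64095952] 0.00505676343674411
```

View pics/w9.png

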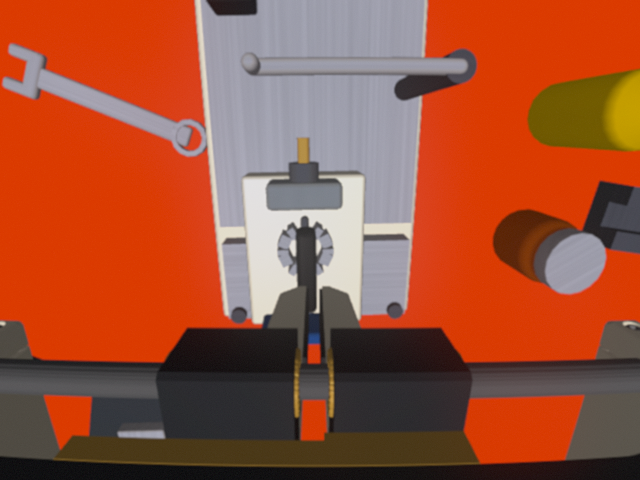

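View pics/s9c.png

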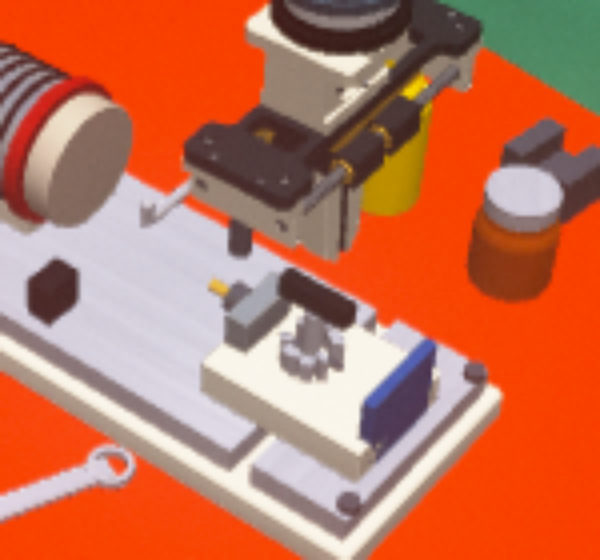

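```bash
python3 -c "
from h import *
o=get_obs();Rm=R.from_quat(np.roll(o['eef_rot'],-1)).as_matrix();p=np.array(o['position'])
for n in ['side','scene']:
    c=capture(n);T=camT(n,c);img=c['img'][:,:,::-1].copy()
    for l in [(0,0,.008),(0,0,0),(0,0,-.011)]:
        u=proj(c,T,p+Rm@np.array(l))[0]; print(n,l,u.round(1)); 
        cv2.circle(img,tuple(int(round(a)) for a in u),1,(0,255,0),-1)
    for q in [(.5905,-.082,.127),(.5905,-.082,.136)]:
        u=proj(c,T,np.array(q))[0];print(q,u.round(1));cv2.circle(img,tuple(int(round(a)) for a in u),1,(255,255,0),-1)
    x,y=(280,180) if n=='side' else (230,190)
    cv2.imwrite('pics/p_%s.png'%n,cv2.resize(img[y:y+140,x:x+150],None,fx=4,fy=4,interpolation=0))
"
```

```text
side (0, 0, 0.008) [362.  252.5]
side (0, 0, 0) [362.1 250.2]
side (0, 0, -0.011) [362.3 246.9]
(0.5905, -0.082, 0.127) [359.7 254.5]
(0.5905, -0.082, 0.136) [360.  251.8]
scene (0, 0, 0.008) [297.5 270.4]
scene (0, 0, 0) [297.4 267.5]
scene (0, 0, -0.011) [297.2 263.4]
(0.5905, -0.082, 0.127) [297.3 270.7]
(0.5905, -0.082, 0.136) [297.2 267.5]
```

View pics/p_side.png

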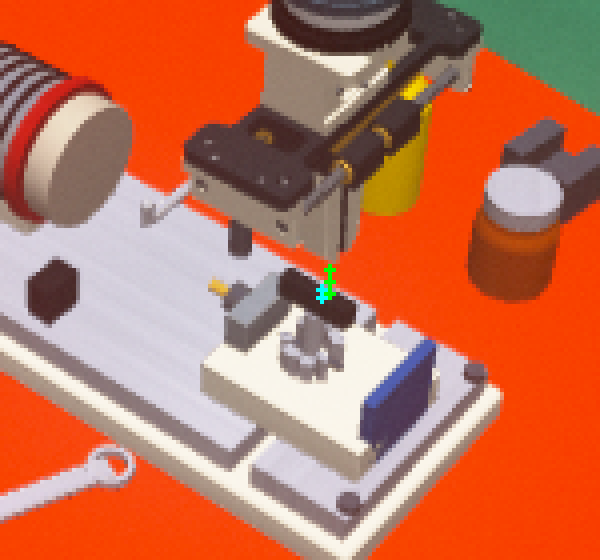

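View pics/p_scene.png

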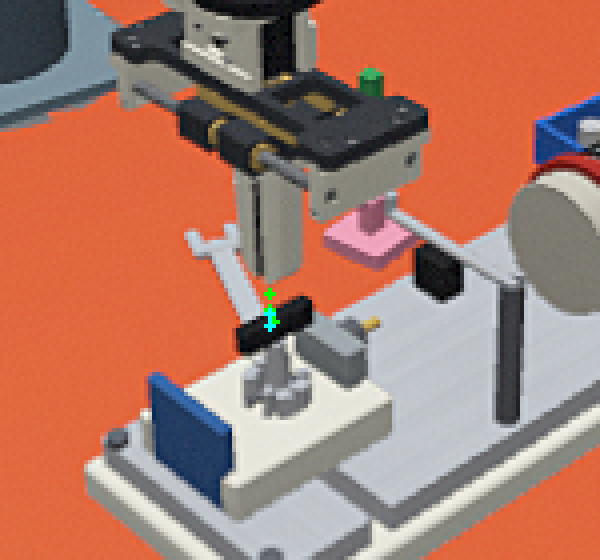

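```bash
python3 -m jog '[{"xyz":[-2,1,0],"roll":0,"fingers":45},{"xyz":[-2,1,0],"roll":0,"fingers":45},{"xyz":[0,0,-10],"roll":0,"fingers":45},{"xyz":[0,0,-10],"roll":0,"fingers":45}]'; python3 -c "
from h import *
o=get_obs();print(o['position'],R.from_quat(np.roll(o['eef_rot'],-1)).as_matrix()[:,2]);c=snap('wrist','w10.png');T=camT('wrist',c,o)
for d in mark_of('handle_grip','wrist'):
    px=[d['point'][1]*640,d['point'][0]*480]; print(d['confidence'],px,np.round(atz(c,T,px,.127)*1000,1))
"
```

```text
clock: 12.32
position: [0.591, -0.0819, 0.1191]
eef_rot: [0.011, 0.997, 0.071, 0.022]
force: [-0.1, 0.4, -0.2]
width: 0.0272
[ 0.59099027 -0.08190916  0.1190506 ] [ 0.04622522 -0.01867087 -0.99875654]
0.9 [312.32, 288.81600000000003] [589.8 -82.2 127. ]
0.59 [246.272, 57.12] [542.6  30.4 127. ]
```

```bash
python3 -m jog '[{"xyz":[-1,0,-4],"roll":0,"fingers":40},{"xyz":[0,0,-5],"roll":0,"fingers":40}]'; python3 -m jog '[{"xyz":[0,0,-5],"roll":0,"fingers":40}]'; python3 -m jog '[{"xyz":[0,0,-5],"roll":0,"fingers":40}]';python3 -m jog '[{"xyz":[0,0,-4],"roll":0,"fingers":40}]'
```

```text
clock: 12.58
position: [0.5885, -0.0815, 0.1074]
eef_rot: [0.01, 0.997, 0.071, 0.02]
force: [-0.8, 0.6, -1.1]
width: 0.0396
clock: 12.67
position: [0.5885, -0.0815, 0.1018]
eef_rot: [0.01, 0.997, 0.071, 0.02]
force: [-0.2, -0.0, 0.1]
width: 0.0399
clock: 12.75
position: [0.5885, -0.0815, 0.0961]
eef_rot: [0.01, 0.997, 0.071, 0.02]
force: [0.7, -0.4, -0.6]
width: 0.04
clock: 12.83
position: [0.5883, -0.0815, 0.0914]
eef_rot: [0.01, 0.997, 0.071, 0.02]
force: [0.7, -0.2, -0.4]
width: 0.04
```

```bash
python3 -c "
from h import *
snap('side','s11.png');snap('scene','c11.png')
a=cv2.imread('pics/s11.png');b=cv2.imread('pics/c11.png')
cv2.imwrite('pics/m11.png',np.hstack([cv2.resize(a[200:300,310:400],None,fx=4,fy=4),cv2.resize(b[210:310,250:340],None,fx=4,fy=4)]))
"
```

```text
(no output)
```

View pics/m11.png

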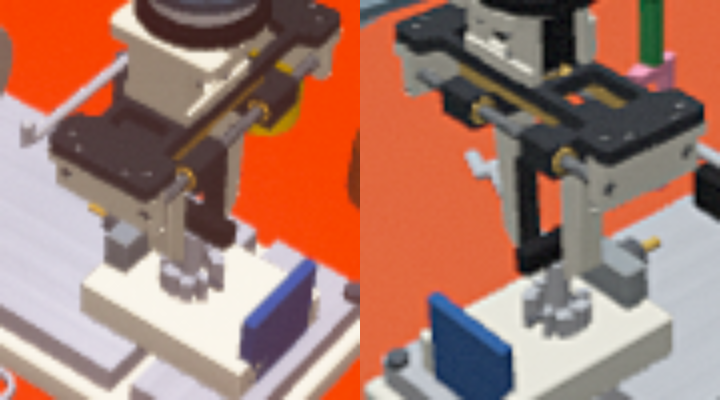

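```bash
python3 -m jog '[{"xyz":[1,0,1],"roll":0,"fingers":5},{"xyz":[0,0,0],"roll":0,"fingers":5},{"xyz":[0,0,0],"roll":0,"fingers":5},{"xyz":[0,0,0],"roll":0,"fingers":5},{"xyz":[0,0,0],"roll":0,"fingers":5}]' 45
```

```text
clock: 13.35
position: [0.5901, -0.0815, 0.093]
eef_rot: [0.01, 0.997, 0.071, 0.02]
force: [0.7, -0.0, -5.2]
width: 0.0118
```

```bash
python3 -m jog '[{"xyz":[0,0,0],"roll":0,"fingers":5}]'; python3 -m jog '[{"xyz":[0,0,6],"roll":0,"fingers":5},{"xyz":[0,0,5],"roll":0,"fingers":5}]'
```

```text
clock: 13.43
position: [0.5901, -0.0815, 0.093]
eef_rot: [0.01, 0.997, 0.071, 0.02]
force: [0.5, 0.6, -2.9]
width: 0.0115
clock: 13.6
position: [0.5897, -0.0814, 0.1024]
eef_rot: [0.01, 0.997, 0.071, 0.02]
force: [4.7, -1.6, -8.9]
width: 0.0116
```

```bash
python3 -m jog '[{"xyz":[0,0,6],"roll":0,"fingers":5},{"xyz":[0,0,2],"roll":0,"fingers":5}]'
```

```text
clock: 13.77
position: [0.5897, -0.0814, 0.1104]
eef_rot: [0.009, 0.997, 0.071, 0.019]
force: [2.9, -0.7, -10.0]
width: 0.0117
```

```bash
python3 -m jog '[{"xyz":[0,0,0],"roll":6,"fingers":5},{"xyz":[0,0,0],"roll":6,"fingers":5},{"xyz":[0,0,0],"roll":6,"fingers":5}]'; python3 -c "
from h import *
o=get_obs();m=R.from_quat(np.roll(o['eef_rot'],-1)).as_matrix();print(np.degrees(np.arctan2(m[1,0],m[0,0])),m[:,2],o['position'],o['force'],o['torque'],o['width'],o['q'])"
```

```text
clock: 14.02
position: [0.5898, -0.0813, 0.1104]
eef_rot: [0.006, 0.973, 0.231, 0.02]
force: [4.4, -0.7, -9.6]
width: 0.0116
26.690564123012802 [ 0.04233509 -0.00280177 -0.99909954] [ 0.58975205 -0.08125907  0.11038087] [ 4.44876217 -0.67279714 -9.63754115] [-0.23377027 -0.49468821  0.01722908] 0.011612912226704745 [-0.33162889  0.37483758  1.58006589  0.01222225  1.14576265 -0.80188544]
```

```bash
python3 -m jog '[{"xyz":[0,0,0],"roll":7,"fingers":5},{"xyz":[0,0,0],"roll":7,"fingers":5},{"xyz":[0,0,0],"roll":7,"fingers":5},{"xyz":[0,0,0],"roll":7,"fingers":5}]'; cat > yaw.py <<'E'
from h import *
o=get_obs();m=R.from_quat(np.roll(o['eef_rot'],-1)).as_matrix();print('yaw',np.degrees(np.arctan2(m[1,0],m[0,0])).round(2),m[:,2].round(3),o['position'].round(4),o['force'].round(1),o['torque'].round(2),round(o['width'],4))
E
python3 yaw.py
```

```text
clock: 14.35
position: [0.5898, -0.081, 0.1096]
eef_rot: [0.001, 0.885, 0.465, 0.021]
force: [3.9, -0.5, -8.5]
width: 0.0118
yaw 55.4 [ 0.038  0.018 -0.999] [ 0.5898 -0.081   0.1096] [ 3.9 -0.5 -8.5] [-0.29 -0.64 -0.06] 0.0118
```

```bash
python3 -m jog '[{"xyz":[0,0,0.5],"roll":7,"fingers":5},{"xyz":[0,0,0],"roll":7,"fingers":5},{"xyz":[0,0,0],"roll":3.6,"fingers":5}]'; python3 yaw.py
```

```text
clock: 14.6
position: [0.5898, -0.0809, 0.1094]
eef_rot: [-0.003, 0.8, 0.599, 0.021]
force: [3.3, 0.1, -9.8]
width: 0.0117
yaw 73.69 [ 0.031  0.029 -0.999] [ 0.5898 -0.0809  0.1094] [ 3.3  0.1 -9.8] [-0.34 -0.64 -0.08] 0.0117
```

```bash
python3 -m jog '[{"xyz":[0,0,-3],"roll":0,"fingers":5},{"xyz":[0,0,-2],"roll":0,"fingers":5}]'; python3 yaw.py;python3 -m jog '[{"xyz":[0,0,-1.5],"roll":0,"fingers":5}]'; python3 yaw.py
```

```text
clock: 14.77
position: [0.5899, -0.0809, 0.1041]
eef_rot: [-0.003, 0.8, 0.6, 0.021]
force: [2.8, 0.8, -7.6]
width: 0.0116
yaw 73.73 [ 0.03   0.029 -0.999] [ 0.5899 -0.0809  0.1041] [ 2.8  0.8 -7.6] [-0.33 -0.5  -0.03] 0.0116
clock: 14.85
position: [0.5904, -0.081, 0.1034]
eef_rot: [-0.002, 0.801, 0.599, 0.021]
force: [-1.0, 1.3, 8.8]
width: 0.0115
yaw 73.63 [ 0.032  0.029 -0.999] [ 0.5904 -0.081   0.1034] [-1.   1.3  8.8] [-0.13  0.16  0.03] 0.0115
```

```bash
python3 -m jog '[{"xyz":[0,0,0.8],"roll":0,"fingers":5},{"xyz":[0,0,0],"roll":0,"fingers":25},{"xyz":[0,0,0],"roll":0,"fingers":40},{"xyz":[0,0,0],"roll":0,"fingers":40}]'; python3 yaw.py
```

```text
clock: 15.18
position: [0.5899, -0.0806, 0.1062]
eef_rot: [-0.002, 0.802, 0.597, 0.022]
force: [0.0, 0.1, -0.4]
width: 0.0275
yaw 73.4 [ 0.032  0.029 -0.999] [ 0.5899 -0.0806  0.1062] [ 0.   0.1 -0.4] [ 0.02 -0.02  0.01] 0.0275
```

```bash
python3 -m jog '[{"xyz":[0,0,10],"roll":0,"fingers":45},{"xyz":[0,0,20],"roll":0,"fingers":45},{"xyz":[0,0,20],"roll":0,"fingers":45},{"xyz":[0,0,20],"roll":0,"fingers":45}]'; python3 -c "
from h import *
o=get_obs();c=snap('wrist','w12.png');T=camT('wrist',c,o)
for d in mark_of('handle_grip','wrist'):
    px=[d['point'][1]*640,d['point'][0]*480]; print(d['confidence'],px,np.round(atz(c,T,px,.138)*1000,1))
snap('side','s12.png');snap('scene','c12.png')
a=cv2.imread('pics/s12.png');b=cv2.imread('pics/c12.png')
cv2.imwrite('pics/m12.png',np.hstack([cv2.resize(a[200:300,310:400],None,fx=4,fy=4),cv2.resize(b[210:310,250:340],None,fx=4,fy=4)]))
"
```

```text
clock: 15.52
position: [0.5862, -0.0798, 0.1769]
eef_rot: [-0.005, 0.802, 0.597, 0.019]
force: [0.6, 0.0, -0.4]
width: 0.0446
0.63 [311.808, 267.792] [591.1 -81.2 138. ]
```

View pics/m12.png

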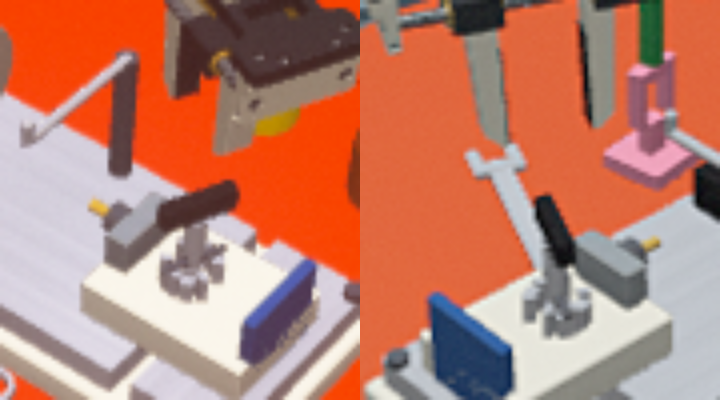

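View pics/w12.png

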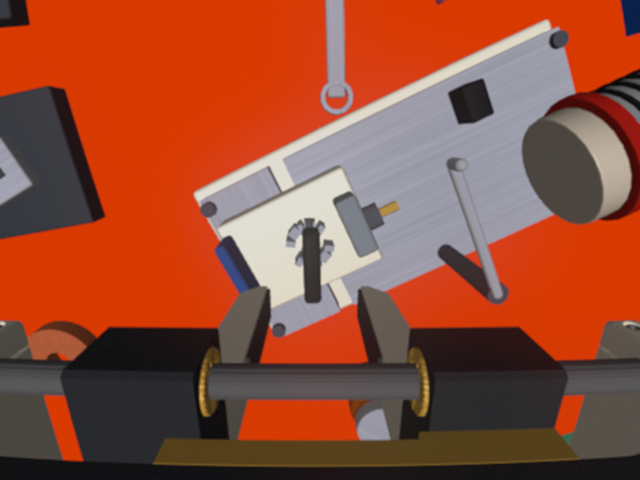

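```bash
python3 -m jog '[{"xyz":[4,-20,0],"roll":-7,"fingers":30},{"xyz":[4,-20,0],"roll":-7,"fingers":10},{"xyz":[4,-20,0],"roll":-7,"fingers":0},{"xyz":[3,-20,0],"roll":-7,"fingers":0},{"xyz":[3,-20,0],"roll":-7,"fingers":0}]' 20;  python3 -m jog '[{"xyz":[0,-5,0],"roll":-7,"fingers":0},{"xyz":[0,0,0],"roll":-7,"fingers":0},{"xyz":[0,0,0],"roll":-7,"fingers":0},{"xyz":[0,0,0],"roll":-7,"fingers":0}]'; python3 yaw.py
```

```text
clock: 16.13
position: [0.6013, -0.1773, 0.1714]
eef_rot: [-0.003, 0.946, 0.322, 0.018]
force: [0.1, -0.2, -0.0]
width: 0.0164
clock: 16.47
position: [0.598, -0.1872, 0.1644]
eef_rot: [-0.001, 0.997, 0.078, 0.014]
force: [0.2, 0.1, 0.3]
width: 0.0009
yaw 8.91 [ 0.027  0.004 -1.   ] [ 0.598  -0.1872  0.1644] [0.2 0.1 0.3] [-0.05 -0.05  0.06] 0.0009
```

```bash
python3 -m jog '[{"xyz":[7,0,-20],"roll":0,"fingers":0},{"xyz":[0,0,-25],"roll":0,"fingers":0},{"xyz":[0,0,-25],"roll":0,"fingers":0},{"xyz":[0,0,-20],"roll":0,"fingers":0}]'; python3 yaw.py; python3 -c "
from h import *
snap('wrist','w13.png');snap('side','s13.png');snap('scene','c13.png')
a=cv2.imread('pics/s13.png');b=cv2.imread('pics/c13.png')
cv2.imwrite('pics/m13.png',np.hstack([cv2.resize(a[200:300,330:420],None,fx=4,fy=4),cv2.resize(b[230:330,230:320],None,fx=4,fy=4)]))
"
```

```text
clock: 16.8
position: [0.6054, -0.188, 0.0723]
eef_rot: [-0.0, 0.997, 0.073, 0.015]
force: [0.5, -0.8, 0.1]
width: -0.0001
yaw 8.39 [ 0.03   0.002 -1.   ] [ 0.6054 -0.188   0.0723] [ 0.5 -0.8  0.1] [-0.01  0.   -0.02] -0.0001
```

View pics/m13.png

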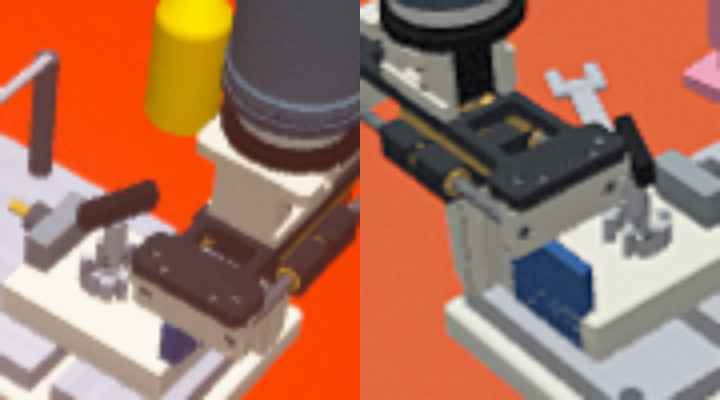

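View pics/w13.png

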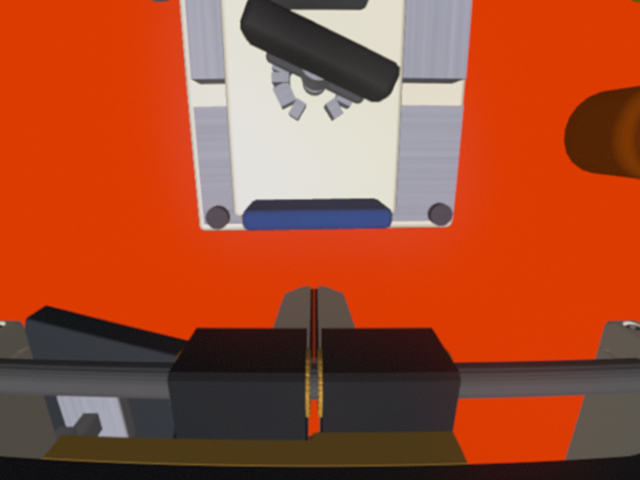

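```bash
python3 -m jog '[{"xyz":[-1.5,10,-3],"roll":0,"fingers":0},{"xyz":[-1.5,10,-2],"roll":0,"fingers":0},{"xyz":[-0.8,5,0],"roll":0,"fingers":0}]'; python3 yaw.py;  python3 -m jog '[{"xyz":[-0.8,5,0],"roll":0,"fingers":0},{"xyz":[-0.8,5,0],"roll":0,"fingers":0}]'; python3 yaw.py
```

```text
clock: 17.2
position: [0.6021, -0.1626, 0.0697]
eef_rot: [0.0, 0.997, 0.072, 0.015]
force: [0.5, -0.3, 0.4]
width: 0.0005
yaw 8.28 [ 0.031  0.002 -1.   ] [ 0.6021 -0.1626  0.0697] [ 0.5 -0.3  0.4] [0.02 0.04 0.06] 0.0005
clock: 17.37
position: [0.6014, -0.1522, 0.0718]
eef_rot: [0.002, 0.997, 0.073, 0.017]
force: [1.2, -5.1, -2.4]
width: 0.0007
yaw 8.38 [ 0.034 -0.002 -0.999] [ 0.6014 -0.1522  0.0718] [ 1.2 -5.1 -2.4] [-0.78 -0.05  0.02] 0.0007
```

```bash
python3 -m jog '[{"xyz":[-2,10,-1],"roll":0,"fingers":0},{"xyz":[-1.5,10,-0.5],"roll":0,"fingers":0},{"xyz":[-1.5,10,-0.5],"roll":0,"fingers":0}]'; python3 yaw.py;  python3 -m jog '[{"xyz":[-1.5,10,0],"roll":0,"fingers":0},{"xyz":[-1.5,10,0],"roll":0,"fingers":0}]'; python3 yaw.py; python3 -c "
from h import *
snap('wrist','w14.png');snap('side','s14.png');snap('scene','c14.png')
a=cv2.imread('pics/s14.png');b=cv2.imread('pics/c14.png')
cv2.imwrite('pics/m14.png',np.hstack([cv2.resize(a[190:290,300:390],None,fx=4,fy=4),cv2.resize(b[220:320,260:350],None,fx=4,fy=4)]))
"
```

```text
clock: 17.62
position: [0.5977, -0.1254, 0.0724]
eef_rot: [0.007, 0.997, 0.073, 0.019]
force: [0.6, -5.0, -3.0]
width: 0.0005
yaw 8.42 [ 0.039 -0.011 -0.999] [ 0.5977 -0.1254  0.0724] [ 0.6 -5.  -3. ] [-0.97 -0.01  0.01] 0.0005
clock: 17.78
position: [0.5951, -0.1067, 0.0735]
eef_rot: [0.009, 0.997, 0.073, 0.02]
force: [-0.5, -5.6, -4.1]
width: 0.0004
yaw 8.44 [ 0.041 -0.016 -0.999] [ 0.5951 -0.1067  0.0735] [-0.5 -5.6 -4.1] [-0.96 -0.02 -0.03] 0.0004
```

View pics/m14.png

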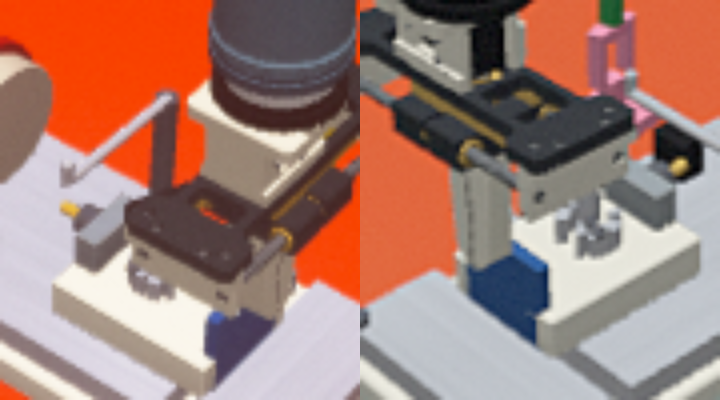

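View pics/w14.png

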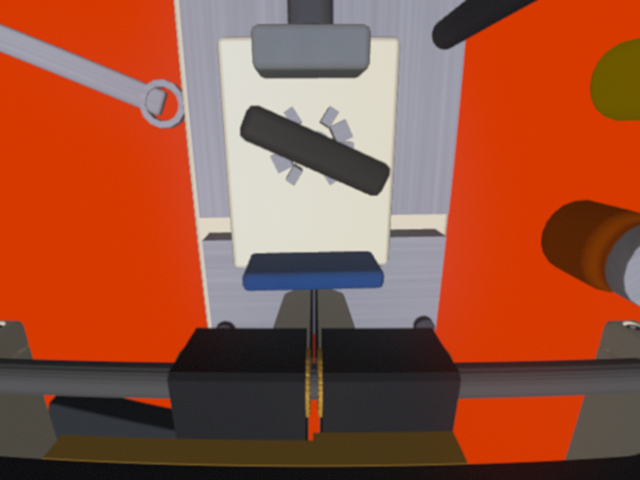

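```bash
python3 -m jog '[{"xyz":[-1.5,10,-1.5],"roll":0,"fingers":0},{"xyz":[-1.5,10,-1],"roll":0,"fingers":0},{"xyz":[-1.5,10,-1],"roll":0,"fingers":0}]'; python3 yaw.py; python3 -c "
from h import *
snap('wrist','w15.png');snap('side','s15.png');snap('scene','c15.png')
a=cv2.imread('pics/s15.png');b=cv2.imread('pics/c15.png')
cv2.imwrite('pics/m15.png',np.hstack([cv2.resize(a[190:290,290:380],None,fx=4,fy=4),cv2.resize(b[210:310,270:360],None,fx=4,fy=4)]))
"
```

```text
clock: 18.18
position: [0.5924, -0.0802, 0.073]
eef_rot: [0.012, 0.997, 0.073, 0.022]
force: [-1.4, -5.8, 2.1]
width: 0.0003
yaw 8.43 [ 0.046 -0.021 -0.999] [ 0.5924 -0.0802  0.073 ] [-1.4 -5.8  2.1] [-0.97  0.31  0.05] 0.0003
```

View pics/m15.png

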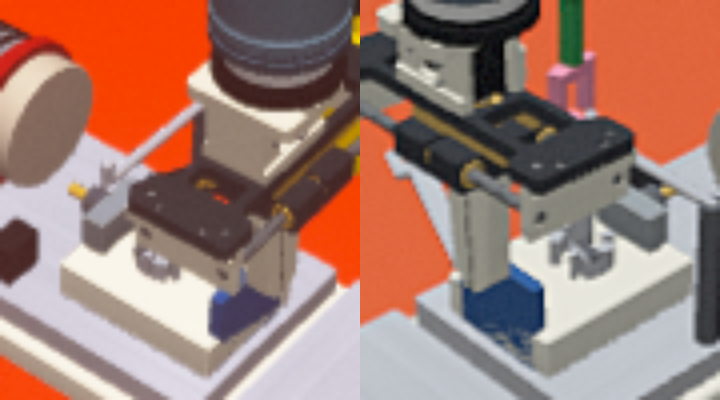

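View pics/w15.png

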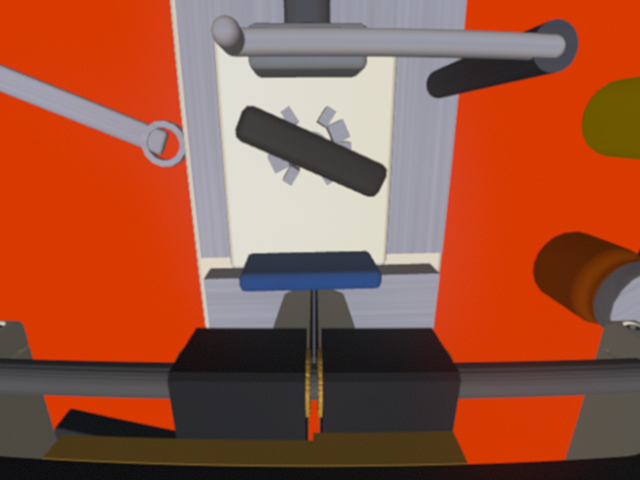

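```bash
python3 -m jog '[{"xyz":[-1.5,8,-1],"roll":0,"fingers":0}]'; python3 -m jog '[{"xyz":[-1,5,-1],"roll":0,"fingers":0}]'; python3 -m jog '[{"xyz":[-0.8,4,-1],"roll":0,"fingers":0}]';  python3 -m jog '[{"xyz":[-0.8,4,-1],"roll":0,"fingers":0}]'; python3 yaw.py; python3 -c "
from h import *
snap('wrist','w16.png');snap('side','s16.png')
a=cv2.imread('pics/s16.png');cv2.imwrite('pics/m16.png',np.hstack([cv2.resize(a[190:290,290:380],None,fx=4,fy=4)]))"
```

```text
clock: 18.42
position: [0.5916, -0.072, 0.072]
eef_rot: [0.012, 0.997, 0.073, 0.023]
force: [0.5, -6.4, 3.7]
width: 0.0003
clock: 18.5
position: [0.591, -0.0673, 0.0715]
eef_rot: [0.012, 0.997, 0.073, 0.023]
force: [-0.1, -3.1, 2.2]
width: 0.0009
clock: 18.58
position: [0.5908, -0.064, 0.0709]
eef_rot: [0.013, 0.997, 0.073, 0.024]
force: [0.1, -4.0, 3.1]
width: 0.0007
clock: 18.67
position: [0.5906, -0.0605, 0.0703]
eef_rot: [0.014, 0.997, 0.073, 0.024]
force: [-0.2, -3.9, 2.4]
width: -0.0
yaw 8.43 [ 0.051 -0.024 -0.998] [ 0.5906 -0.0605  0.0703] [-0.2 -3.9  2.4] [-0.64  0.   -0.03] -0.0
```

View pics/w16.png

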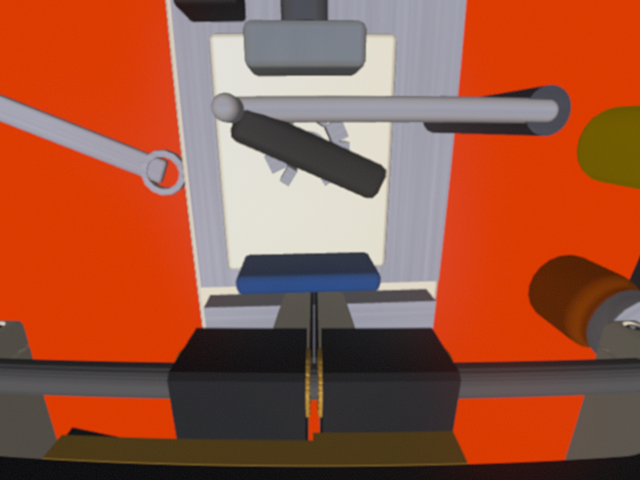

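```bash
python3 -m jog '[{"xyz":[-0.5,3,-0.5],"roll":0,"fingers":0}]'; python3 -m jog '[{"xyz":[-0.5,3,-0.5],"roll":0,"fingers":0}]'; python3 -m jog '[{"xyz":[-0.5,3,-0.5],"roll":0,"fingers":0}]';  python3 yaw.py; python3 -c "
from h import *
snap('wrist','w17.png')"
```

```text
clock: 18.85
position: [0.59, -0.0571, 0.0696]
eef_rot: [0.013, 0.997, 0.073, 0.024]
force: [-1.2, -4.0, 2.5]
width: -0.0
clock: 18.93
position: [0.5897, -0.0541, 0.0691]
eef_rot: [0.014, 0.997, 0.073, 0.024]
force: [-0.2, -3.4, 2.0]
width: 0.0001
clock: 19.02
position: [0.5893, -0.0513, 0.0687]
eef_rot: [0.014, 0.997, 0.073, 0.025]
force: [0.1, -3.9, 2.8]
width: 0.0003
yaw 8.42 [ 0.051 -0.024 -0.998] [ 0.5893 -0.0513  0.0687] [ 0.1 -3.9  2.8] [-0.65  0.    0.02] 0.0003
```

View pics/w17.png

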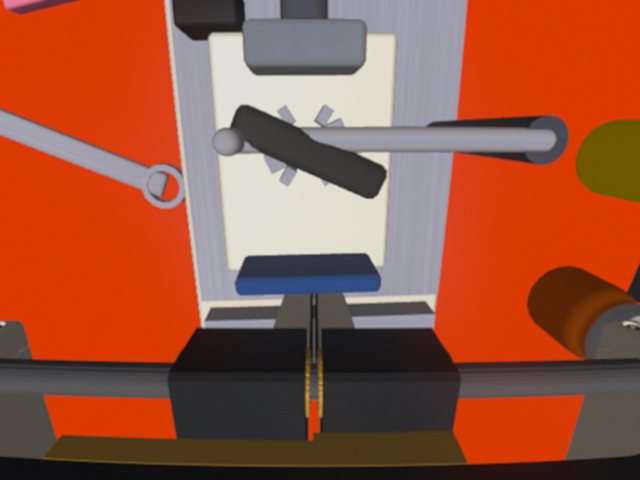

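```bash
for i in 1; do :; done; python3 -m jog '[{"xyz":[-0.5,3,-0.5],"roll":0,"fingers":0}]'; python3 -m jog '[{"xyz":[-0.5,3,-0.5],"roll":0,"fingers":0}]'; python3 -m jog '[{"xyz":[-0.5,2,-0.3],"roll":0,"fingers":0}]';python3 -m jog '[{"xyz":[-0.5,2,-0.3],"roll":0,"fingers":0}]';python3 -m jog '[{"xyz":[-0.5,2,-0.3],"roll":0,"fingers":0}]';  python3 yaw.py
```

```text
clock: 19.15
position: [0.589, -0.0489, 0.0683]
eef_rot: [0.015, 0.997, 0.073, 0.025]
force: [-1.5, -21.1, 5.5]
width: 0.0002
clock: 19.23
position: [0.5891, -0.0492, 0.0684]
eef_rot: [0.018, 0.997, 0.074, 0.025]
force: [-0.6, -19.3, 3.3]
width: 0.0007
clock: 19.32
position: [0.5891, -0.0494, 0.0684]
eef_rot: [0.02, 0.997, 0.074, 0.025]
force: [0.9, -8.7, 1.2]
width: 0.0008
clock: 19.4
position: [0.5892, -0.0496, 0.0685]
eef_rot: [0.022, 0.997, 0.074, 0.026]
force: [0.7, -9.6, 1.0]
width: 0.0003
clock: 19.48
position: [0.5891, -0.0497, 0.0685]
eef_rot: [0.023, 0.997, 0.074, 0.026]
force: [-0.1, -9.4, 1.5]
width: 0.0004
yaw 8.59 [ 0.056 -0.043 -0.998] [ 0.5891 -0.0497  0.0685] [-0.1 -9.4  1.5] [-1.78 -0.07 -0.07] 0.0004
```

```bash
python3 -m jog '[{"xyz":[1,-8,0],"roll":0,"fingers":0},{"xyz":[4,-25,0],"roll":0,"fingers":0},{"xyz":[4,-30,20],"roll":0,"fingers":0},{"xyz":[5,-35,30],"roll":0,"fingers":0},{"xyz":[5,-35,35],"roll":0,"fingers":0}]'; python3 -m jog '[{"xyz":[0,-20,35],"roll":0,"fingers":0},{"xyz":[0,0,35],"roll":0,"fingers":0}]'; python3 yaw.py; python3 -c "
from h import *
o=get_obs();c=snap('wrist','w18.png');T=camT('wrist',c,o);snap('side','s18.png');snap('scene','c18.png')
a=cv2.imread('pics/s18.png');b=cv2.imread('pics/c18.png')
cv2.imwrite('pics/m18.png',np.hstack([cv2.resize(a[180:290,280:380],None,fx=4,fy=4),cv2.resize(b[200:310,270:370],None,fx=4,fy=4)]))
b=np.array([.577,-.0004]);
for n in ['wrist','side','scene']:
  o=get_obs();c=capture(n);T=camT(n,c,o)
  for q,z in [('handle_grip',.138),('push_face',.085),('hook_tip',.158)]:
    for d in mark_of(q,n):
      px=[d['point'][1]*640,d['point'][0]*480]; P=atz(c,T,px,z); v=P[:2]-b; print(n,q,round(d['confidence'],2),np.round(px),np.round(P*1000,1),'local',np.round(1000*np.array([v@[.9888,.1496],v@[-.1496,.9888]]),1))
"
```

```text
clock: 19.9
position: [0.5984, -0.1697, 0.1412]
eef_rot: [0.013, 0.997, 0.079, 0.015]
force: [1.2, -0.1, 0.7]
width: 0.0006
clock: 20.07
position: [0.5964, -0.1939, 0.2099]
eef_rot: [0.01, 0.997, 0.077, 0.012]
force: [-0.8, -0.2, -0.6]
width: 0.0008
yaw 8.85 [ 0.026 -0.018 -0.999] [ 0.5964 -0.1939  0.2099] [-0.8 -0.2 -0.6] [ 0.03 -0.01  0.  ] 0.0008
wrist push_face 0.89 [316.  44.] [580.  -39.1  85. ] local [ -2.8 -38.7]
side handle_grip 0.52 [325. 228.] [584.8  34.3 138. ] local [12.9 33.2]
side push_face 0.71 [343. 255.] [589.8 -27.6  85. ] local [  8.6 -28.8]
side hook_tip 0.84 [314. 231.] [539.9  27.  158. ] local [-32.6  32.7]
scene handle_grip 0.62 [332. 251.] [581.5  19.1 138. ] local [ 7.3 18.6]
scene hook_tip 0.79 [328. 238.] [554.5  25.5 158. ] local [-18.4  28.9]
scene hook_tip 0.22 [398. 343.] [921.  -65.4 158. ] local [ 330.5 -115.8]
```

View pics/m18.png

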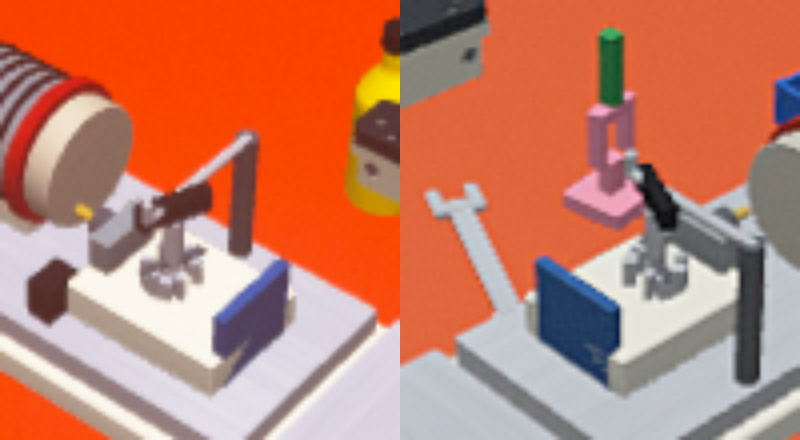

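View pics/w18.png

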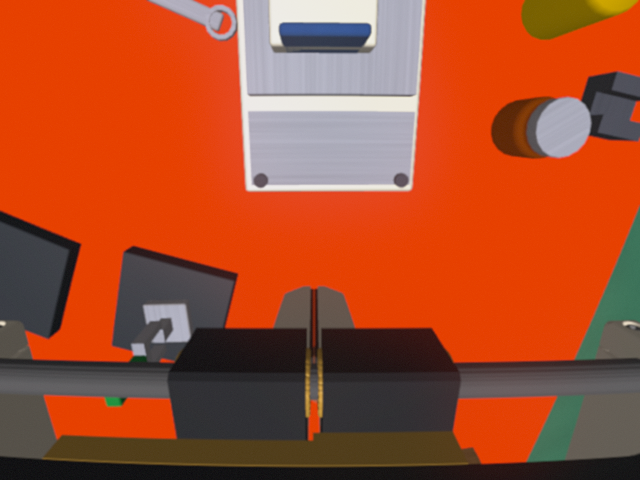

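View pics/s18.png

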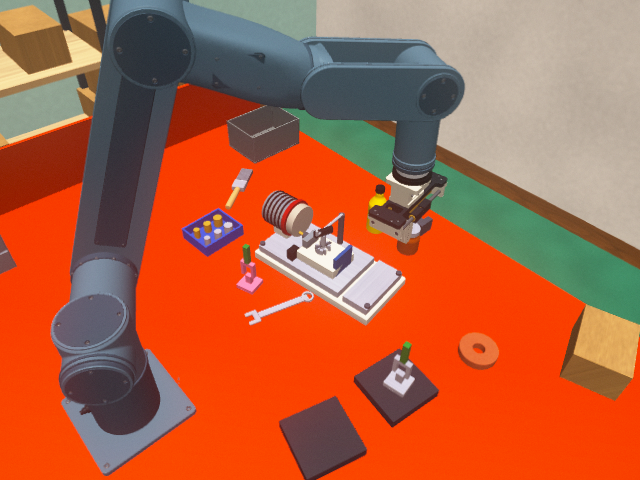

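View pics/c18.png

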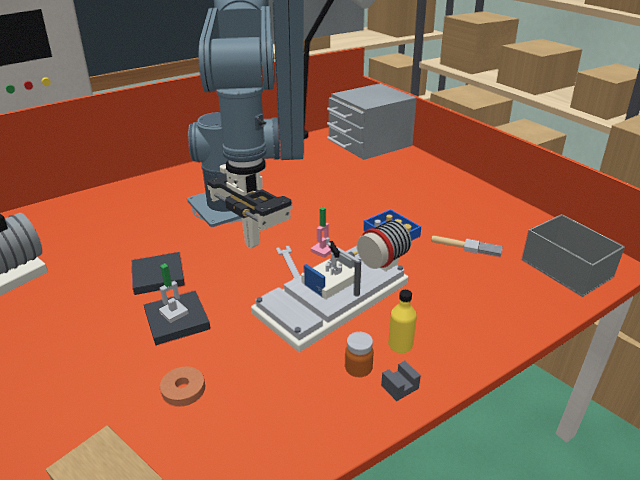

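The gauge stands upright on the far plate at about (170,308) in the scene picture. The slide sits against the black stop block, with the pin turned and raised. The bystanders are where they were, and the robot touches nothing.

```bash
python3 -c "
from rig import *
print(sign_off())"
```

```text
the job is handed in; nothing more can be done
None
```

I did all three steps in the order asked and handed the job in at about 20 s of the 64 s allowed.

1. **Gauge:** I lifted the steel gauge about 18 mm, drew it 76 mm off the hook and stood it on the plate farther from the robot. Contact force peaked at about 10 N. In the last pictures it stands upright, well inside the plate's edges.
2. **Pin:** I pulled it to about 17–18 mm, turned the handle +65°, lowered it into the rest notch and let go. The support height was about 10–11 mm, which matches a parked pin. The last pictures show the bar still raised and turned.
3. **Slide:** I pushed it by the blue plate with about 3–6 N until it stopped hard at about 20 N. It had travelled roughly 109 mm and its front is against the black stop block. The push face measured about 39 mm (wrist camera) and 29 mm (side camera) on the near side of the base's centre. About 41.5 mm was expected, and the 10 mm spread is the networks' noise.

**Things that went wrong or disagreed:**
- **First handle grasp:** It slipped off. In the pictures the fingertips end about 15 mm behind the TCP instead of 8 mm ahead of it, so I went about 25 mm lower and the second grasp held.
- **Handle and hook rod:** By the stated heights, the parked bar should have touched the hook's rod near the end of the travel. In the pictures it overlaps the rod, but I felt no extra force there.
- **Tool tilt:** The tool drifted up to about 4° off vertical during the push.

In the last pictures the other things on the table look unmoved, and the robot was clear of everything.

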